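# Hold a tray runner in the drilling jig

### The job

Make the jig's end stop by sliding the tall grey sleeve over the upright pin until it sits on the white bed, and let go of it. Then bring the T-shaped black runner into the jig, foot down, long side along the fence and one end against the sleeve, press it firmly and diagonally into the fence and down onto the bed at once, and finish while still holding it pressed there, as if for drilling. Leave the other things on the bench where they are.

Things in the scene. Friction and masses are not known exactly. Their poses are not given: they have to be found in the camera images.
- jig: Fixed drilling jig, 150 x 300 mm, bolted on the steel table: a 6 mm dark steel base carrying the bed, fence and pin. Origin: on the table under the jig, midway along the fence's length; the base reaches 70 mm from it on the fence side and 80 mm on the other. Its y axis runs along the fence towards the pin end, x across the bed to the fence, z up. The fence is on the side away from the robot.
- bed: White plastic board of the jig, 142 x 290 mm, 12 mm thick, flat and slick; fixed to the jig. Its top, on which the runner and sleeve rest, is 18 mm above the table. Origin: 6 mm straight above the jig's origin, at the board's underside.
- fence: Straight steel bar standing on the bed's far edge, 290 mm long, 15 mm wide, 14 mm high above the bed; smooth, rigid, fixed. Its flat face towards the robot is 50 mm from the jig's origin along jig x. The body's origin is on the jig's origin line, 18 mm above the table (bed top), not on the bar.
- fence_foot (a point): Point on the bottom line of the fence's face, at bed height (18 mm above the table), in the middle of the fence's length: 50 mm from the jig's origin along jig x. Axes as the jig's.
- pin_foot (a point): Point on the axis of the upright steel pin, at bed height (18 mm above the table); 30 mm from the fence face and 105 mm along jig y from the middle of the fence. The pin is 20 mm in diameter and 50 mm high above the bed, top edge chamfered 4 mm. Axes as the jig's.
- sleeve: Loose tall grey plastic tube: 40 mm outside diameter, 24 mm bore, 40 mm high, open at both ends, about 100 g; stands upright on the table. Origin: centre of its underside; z up along its axis. On the pin it has 2 mm clearance all round, 10 mm gap to the fence.
- runner: Loose T-section runner offcut of black hard plastic, 120 mm long, about 130 g: a flat foot 50 mm wide and 10 mm thick with an upright web 8 mm thick along its middle, overall height 46 mm. It lies foot down on the table. Origin: centre of the foot's underside; y along its length, x across the foot, z up. Both ends and both sides are alike.
- collar: Bystander: short grey ring, 52 mm outside diameter, 12 mm high; not the sleeve. It may stand where the sleeve might have been. Origin: centre of its underside.
- strip: Bystander: flat white plastic strip, 25 x 140 x 10 mm, lying flat. Origin: centre of its underside.
- driver: Bystander: screwdriver lying at the left. Leave it.
- spanner: Bystander: spanner lying at the right, near the robot. Leave it.
- cleaner: Bystander: white bottle, 64 mm diameter, 170 mm high, standing left of the jig. Origin: centre of its underside.
- cup: Bystander: open steel cup, 70 mm diameter, 70 mm high, standing at the left. Origin: centre of its underside.

How it is judged:
By the outcome, as a careful person would: the job done as asked, in the order asked, and still so for the second after the job is handed in, while the arm keeps its last pose, push and grip.
It also fails if it takes over 64 s, if anything falls off the work surface, if the arm or the gripper's body presses on something with over 40 N, if the wrist force passes 120 N, or if a joint passes its speed limit or range.

### The arm

A 6-joint arm with a two-finger parallel gripper is mounted at the origin on the work surface. World frame = base frame: x ahead of the robot, y to its left, z up, the work surface at z = 0. Lengths are in m, angles in rad, forces in N, time in s.
With the tool pointing down it reaches from about 0.275 to 0.85 m from the base axis. Payload 5.2 kg.
Tool frame: the origin (TCP) lies on the centre line of the jaws, within the pads' length; the fingertips stand 22 mm ahead of it and the grasp point (between the pads) lies 3 mm ahead of it; z points along the fingers, y is the line along which they close (so a half turn about z gives the same grasp; the last joint's range is limited). The gripper opens to 85 mm and grips with 20 to 120 N. Pads are 22 mm wide; open, the fingers measure 114 mm over their backs; the gripper's body (76 mm by 85 mm) begins 54 mm behind the grasp point. The pads swing forward as they close: fully open they stand 13 mm farther back than shut.
Start: joints at [-1.429, 0.259, 1.535, -0, 1.348, -0.203], TCP at [0.186, -0.518, 0.253] pointing down, gripper open.
Joint ranges: [-3.14, 3.14], [-0.91, 2.08], [0.19, 2.58], [-1.22, 4.36], [0.22, 2.71], [-3.12, 3.12]. Speed limits (rad/s): [2.57, 2.57, 3.14, 3.14, 3.14, 3.14].

### API

Orientations are given as [roll, pitch, yaw] about the fixed x, y, z axes, in that order (R = Rz(yaw) Ry(pitch) Rx(roll)).
In Python, from cell import sense, grab_frame, finish_job, look_for gives the robot as it stands. The module is installed in compiled form; this text tells all that it offers.
- The arm moves only by the shell command python3 -m creep 'ROWS' [FORCE]. ROWS is JSON, a list of rows, each a list of 3 entries, a list of its own where there are three numbers: the shift along the tool's x, y, z in cm, then the turn, a rotation vector about the tool's x, y, z in rad, then the opening, from 0 (shut) to 1 (fully open). In form: [[[tx, ty, tz], [wx, wy, wz], jaw], ...]. A call has 1 to 20 rows; each row shifts and turns the commanded pose from where the row before left it, along the tool's axes as they then stand; what a row does not reach is not made up. A row lasts 1/12 s, in which the tool goes at most 41.7 mm and 7.16 degrees, less where a joint would pass 70% of its speed; a pose out of reach is approached as far as the arm can. A call is refused whole if a number of a shift passes 4.17 or a number of a turn 0.125, either way. A call with a gripper value outside its range is refused whole. The fingers move at their own pace and stop on an object; FORCE is the grip in N (left out, the last holds). Time passes only in rows, so rows that do not move let the fingers close. It gives the time, the measured TCP pose, the force, the opening and the grip force at its end, in the units of the state.
- sense(): the state, without advancing time (a new reading comes with each control period).
- grab_frame(name): name is "side" or "top" or "wrist"; returns a dict with "frame" (480x640x3 uint8, blue, green, red), "fx", "fy", "cx", "cy" (pixels), "R" (3x3) and "t" (3): a world point X has camera coordinates R X + t; the wrist camera has in their place "T_tool_cam" (4x4, takes a point from camera to tool coordinates, whose origin is the TCP and whose axes are the flange's). Camera axes: x right, y down, z forward; pixel columns grow to the right and rows downward; lengths in m; the calibration is good to about 2 mm. A picture is of the moment at which its call begins: read the wrist's pose just before it. There is no depth.
- finish_job(): hands the job in; it is judged then, once.
Trained networks look in the newest picture that a camera, given by its name, has taken for a name from the list of things; names that differ only in an ending like _2 or _b are one class to them, and where a whole thing is asked for, a point or a joint stands for the part that bears it (a point fixed in the world has none). Each returns a list of dicts, best first, with "conf" (0 to 1); they miss things now and then, are a little off and sometimes report something else, mostly with a low value. They report only what shows in the picture. A call takes as long as a camera call.
- look_for(camera, target): "location" ([x, y, z] in m, in world coordinates, good to about 4 mm: the middle of the surface that is visible of it).
The state is a dict: "t": time; "q": joint angles; "qd": joint speeds; "tau": joint torques, N m; "ee_pos": TCP position; "ee_rot": TCP orientation; "ft_force": force on the tool from outside, world axes, zero at the start; "torque": the same for the moment, N m; "finger_gap": opening from 0.0 (shut) to 1.0 (fully open); "grasp_force": force on a finger pad.
Only numpy, scipy, OpenCV 4.12 (cv2) and the standard library are available. Lean on these libraries where they do the work, as an engineer would, in place of code of your own. Each camera call takes 0.05 s, during which the arm holds its last target. There are 200 camera calls.

## Working session

There is one attempt and no reset: what is moved stays moved. The work goes in short steps, Python scripts to look and compute and a shell command to move; the robot and the scene stay as the last step left them, time stands still between calls to the robot, and variables do not carry over. Pictures are saved under pics/ and viewed, at most 12 in all, crops included, and the job is handed in when it is done.

```bash
mkdir -p pics; python3 - <<'E'
from cell import *
import cv2,numpy as np
s=sense();print(s['t'],s['ee_pos'],s['ee_rot'],s['finger_gap'])
for c in ('top','side'):
    f=grab_frame(c);cv2.imwrite(f'pics/{c}0.png',f['frame'])
    np.savez(f'{c}.npz',**{k:f[k] for k in('fx','fy','cx','cy','R','t')})
    for n in ('jig','sleeve','runner','collar','fence','pin_foot'):
        r=look_for(c,n);print(c,n,[(np.round(d['location'],3).tolist(),round(d['conf'],2)) for d in r[:2]])
E
```

```text
0.0 [ 0.18583955 -0.51713881  0.25249423] [-3.13985143e+00 -3.57006433e-04  3.44762468e-01] 0.9988096525019691
top jig [([0.623, 0.112, 0.016], 0.61)]
top sleeve [([0.452, 0.0, 0.04], 0.43), ([0.534, -0.265, 0.008], 0.35)]
top runner [([0.534, -0.269, 0.011], 0.93)]
top collar [([0.433, 0.174, 0.014], 0.54)]
top fence [([0.68, 0.104, 0.031], 0.82), ([0.453, -0.003, 0.043], 0.7)]
top pin_foot [([0.622, 0.111, 0.02], 0.64)]
side jig [([0.623, 0.154, 0.018], 0.97)]
side sleeve [([0.451, 0.013, 0.024], 0.9)]
side runner [([0.535, -0.244, 0.008], 0.95), ([0.475, 0.385, 0.047], 0.35)]
side collar [([0.424, 0.179, 0.011], 0.8), ([0.623, 0.15, 0.019], 0.26)]
side fence [([0.685, 0.133, 0.028], 0.56)]
side pin_foot [([0.622, 0.149, 0.021], 0.89)]
```

View pics/top0.png

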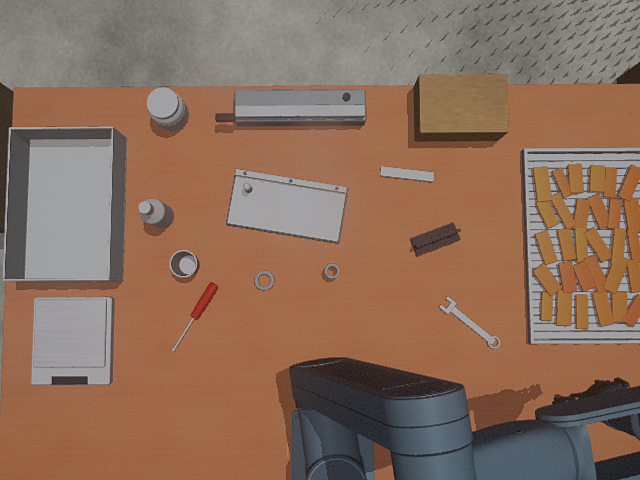

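View pics/side0.png

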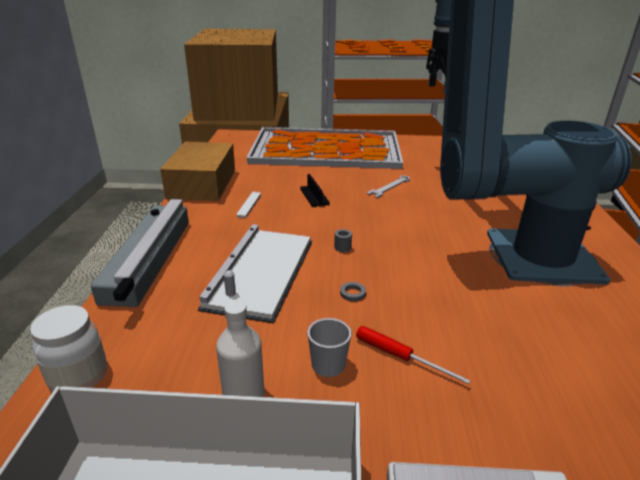

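Top view: the sleeve is at (331,271), the collar at (264,281), the runner near (435,239), and the pin top at (247,188). The jig corners are (235,170), (347,186), (337,242) and (228,226). The side view agrees with this. Next I'll write a helper and use the wrist camera to refine.

```bash
cat > h.py <<'E'
from cell import *
import cv2,numpy as np
from scipy.spatial.transform import Rotation as Ro
np.set_printoptions(precision=4,suppress=True)
def pose():
    s=sense();return np.array(s['ee_pos']),Ro.from_euler('xyz',s['ee_rot'])
def plan(p,yaw,tag=''):
    "shift in cm along the present tool axes and rotvec to reach p with tool down at yaw (mod pi)"
    p0,R0=pose(); best=None
    for k in(-1,0,1):
        R=Ro.from_euler('xyz',[np.pi,0,yaw+k*np.pi]);w=(R0.inv()*R).as_rotvec()
        if best is None or np.linalg.norm(w)<np.linalg.norm(best):best=w
    print(tag,'shift cm',R0.inv().apply(np.array(p)-p0)*100,'turn',best)
def wrist(name):
    p,R=pose();f=grab_frame('wrist');cv2.imwrite(f'pics/{name}.png',f['frame'])
    T=np.array(f['T_tool_cam']);Rwc=R.as_matrix()@T[:3,:3];o=R.apply(T[:3,3])+p
    np.savez(name+'.npz',fx=f['fx'],fy=f['fy'],cx=f['cx'],cy=f['cy'],R=Rwc.T,t=-Rwc.T@o);return f
def back(name,uv,z):
    c=np.load(name+'.npz');o=-c['R'].T@c['t']
    uv=np.atleast_2d(np.array(uv,float));d=np.c_[(uv[:,0]-c['cx'])/c['fx'],(uv[:,1]-c['cy'])/c['fy'],np.ones(len(uv))]@c['R']
    return o+d*((z-o[2])/d[:,2])[:,None]
def find(cam,*names):
    for n in names:print(cam,n,[(np.round(d['location'],4).tolist(),round(d['conf'],2)) for d in look_for(cam,n)[:2]])
E
python3 - <<'E'
from h import *
f=wrist('w0');print(f['T_tool_cam'],f['fx'])
print(back('top',[(235,170),(347,186),(337,242),(228,226)],.012))
print('pin top',back('top',[(247,188)],.068),'sleeve',back('top',[(331,271)],.04))
print('runner',back('top',[(413,246),(458,233)],.03))
plan([.50,-.24,.28],-.3,'runner view'); plan([.42,-.02,.28],0,'sleeve view')
E
```

```text
[[ 0.     -0.9542 -0.2991  0.0762]
 [ 1.      0.0001 -0.0003 -0.0004]
 [ 0.0004 -0.2991  0.9542 -0.1202]
 [ 0.      0.      0.      1.    ]] 388.91513449337765
[[ 0.7184  0.2482  0.012 ]
 [ 0.6747 -0.0439  0.012 ]
 [ 0.5285 -0.0168  0.012 ]
 [ 0.5713  0.2652  0.012 ]]
pin top [[0.6608 0.2103 0.068 ]] sleeve [[ 0.4527 -0.0001  0.04  ]]
runner [[ 0.516  -0.2096  0.03  ]
 [ 0.5488 -0.3247  0.03  ]]
runner view shift cm [ 38.9429 -15.5137  -2.6662] turn [ 0.0001 -0.      0.6448]
sleeve view shift cm [ 38.8499 -38.9229  -2.6678] turn [ 0.0001 -0.      0.3448]
```

```bash
python3 -m creep '[[[3.38,-1.72,0],[0,0,0],1],[[3.38,-1.72,0],[0,0,0],1],[[3.38,-1.72,0],[0,0,0],1],[[3.38,-1.72,0],[0,0,0],1],[[3.38,-1.72,0],[0,0,0],1],[[3.38,-1.72,0],[0,0,0],1],[[3.38,-1.72,0],[0,0,0],1],[[3.38,-1.72,0],[0,0,0],1],[[3.38,-1.72,0],[0,0,0],1],[[3.38,-1.72,0],[0,0,0],1],[[3.38,-1.72,0],[0,0,0],1],[[3.38,-1.72,0],[0,0,0],1],[[3.38,-1.72,0],[0,0,0],1],[[3.38,-1.72,0],[0,0,0],1],[[0,0,0],[0,0,0.098],1],[[0,0,0],[0,0,0.098],1],[[0,0,0],[0,0,0.098],1],[[0,0,0],[0,0,0.098],1],[[0,0,0],[0,0,0.098],1],[[0,0,0],[0,0,0],1]]' 60
python3 - <<'E'
from h import *
print(sense()['qd'])
wrist('w1'); find('wrist','runner','sleeve','pin_foot','jig')
E
```

```text
t: 2.42
ee_pos: [0.5499, -0.1309, 0.2533]
ee_rot: [-3.142, 0.0, -0.148]
ft_force: [-0.0, 0.1, 0.3]
finger_gap: 1.002
grasp_force: 0.0
[-0.0026 -0.0014  0.0005  0.0001 -0.001  -0.1695]
wrist runner [([0.5418, -0.2684, 0.0181], 0.85)]
wrist sleeve [([0.465, -0.0158, 0.026], 0.97)]
wrist pin_foot [([0.6172, 0.0539, 0.019], 0.67)]
wrist jig []
```

View pics/w1.png

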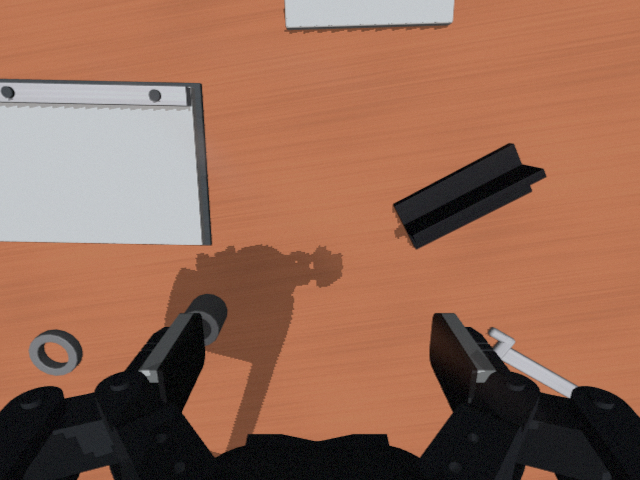

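Wrist view: the runner lies at about (394..545, 145..247), with the sleeve partly behind the left finger at (208,320) and the jig's near end at x≈205. Now I'll move over the jig.

```bash
python3 -m creep '[[[-1.58,-3.8,0],[0,0,0],1],[[-1.58,-3.8,0],[0,0,0],1],[[-1.58,-3.8,0],[0,0,0],1],[[-1.58,-3.8,0],[0,0,0],1],[[-1.58,-3.8,0],[0,0,0],1],[[0,0,0],[0,0,0],1],[[0,0,0],[0,0,0],1]]'
python3 - <<'E'
from h import *
wrist('w2'); find('wrist','sleeve','pin_foot','fence','collar')
im=cv2.imread('pics/w1.png')[130:260,380:560]
cv2.imwrite('pics/w1c.png',cv2.convertScaleAbs(cv2.resize(im,None,fx=4,fy=4,interpolation=cv2.INTER_CUBIC),alpha=3))
E
```

```text
t: 3.25
ee_pos: [0.4985, 0.0705, 0.2537]
ee_rot: [-3.142, -0.001, -0.14]
ft_force: [0.3, -0.7, -0.6]
finger_gap: 0.997
grasp_force: 0.0
wrist sleeve [([0.459, -0.0038, 0.0345], 0.77)]
wrist pin_foot [([0.6188, 0.1152, 0.0187], 0.68)]
wrist fence [([0.4556, -0.0014, 0.034], 0.38)]
wrist collar [([0.4325, 0.179, 0.0152], 0.86)]
```

View pics/w2.png

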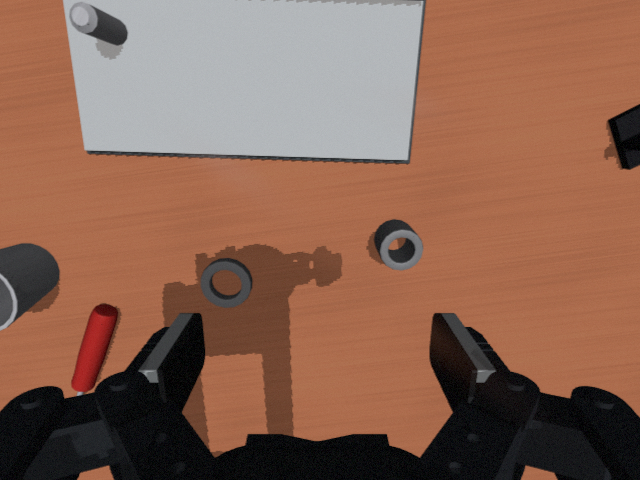

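View pics/w1c.png

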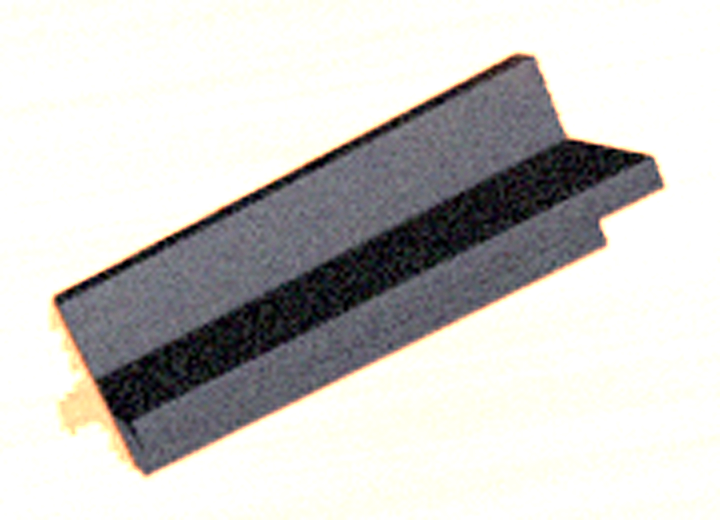

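w2 shows the pin top at (84,17), the bed's near edge from (86,151) to (410,160), and the sleeve's top ring centre at (400,249). In the crop, the runner's web-top edge runs (60,301)→(537,66) and the near edge of the foot top runs (130,422)→(648,160).

```bash
python3 - <<'E'
from h import *
def rep(n,uv,z):
    P=back(n,uv,z);print(P); 
    if len(P)==2:
        d=P[1]-P[0];print('  len',np.linalg.norm(d),'theta',np.arctan2(d[0],-d[1]),'mid',P.mean(0))
f=lambda a:[(x/4+380-.4,y/4+130-.4) for x,y in a]
rep('w1',f([(60,301),(537,66)]),.046);rep('w1',f([(130,422),(648,160)]),.010)
print('pin');rep('w2',[(84,17)],.068);rep('top',[(247,188)],.068)
print('sleeve');
im=cv2.imread('pics/w2.png');b=cv2.cvtColor(im[200:290,360:440],cv2.COLOR_BGR2HSV)
m=((b[...,1]<60)&(b[...,2]>95)).astype(np.uint8);n,l,st,ce=cv2.connectedComponentsWithStats(m);k=1+st[1:,4].argmax()
c=max(cv2.findContours((l==k).astype(np.uint8),0,1)[0],key=len);e=cv2.fitEllipse(c);print(e);uv=(e[0][0]+360,e[0][1]+200)
rep('w2',[uv],.04);rep('w2',[(400,249)],.04)
print('bed');rep('w2',[(86,151),(410,160)],.018);rep('w2',[(64,0),(86,151)],.018)
# w1 bed edge lines
rep('w1',[(202,244),(194,106)],.018); rep('w1',[(0,104),(188,106)],.032)
for n,z in(('fenceline top cam',.018),):rep('top',[(236,170),(347,186)],.006)
E
```

```text
[[ 0.5479 -0.1976  0.046 ]
 [ 0.5822 -0.2985  0.046 ]]
  len 0.1065327885387706 theta 0.3281875492871056 mid [ 0.565  -0.2481  0.046 ]
[[ 0.507  -0.2179  0.01  ]
 [ 0.5523 -0.3411  0.01  ]]
  len 0.13124086669725865 theta 0.3527249272919275 mid [ 0.5297 -0.2795  0.01  ]
pin
[[0.6653 0.2113 0.068 ]]
[[0.6608 0.2103 0.068 ]]
sleeve
((41.234214782714844, 49.48738479614258), (38.628658294677734, 42.12843322753906), 62.07325744628906)
[[ 0.4539 -0.      0.04  ]]
[[0.4545 0.0011 0.04  ]]
bed
[[ 0.5777  0.2678  0.018 ]
 [ 0.5296 -0.0181  0.018 ]]
  len 0.289892825036169 theta -0.16674764766295555 mid [0.5536 0.1248 0.018 ]
[[0.6942 0.2481 0.018 ]
 [0.5777 0.2678 0.018 ]]
  len 0.11816156569976942 theta -1.738199483232819 mid [0.6359 0.2579 0.018 ]
[[ 0.5305 -0.0164  0.018 ]
 [ 0.6533 -0.039   0.018 ]]
  len 0.1248747058297232 theta 1.3893523762464706 mid [ 0.5919 -0.0277  0.018 ]
[[ 0.6775  0.1153  0.032 ]
 [ 0.653  -0.0381  0.032 ]]
  len 0.15539663804396317 theta -0.15844146143231963 mid [0.6652 0.0386 0.032 ]
[[ 0.7197  0.2464  0.006 ]
 [ 0.6758 -0.0443  0.006 ]]
  len 0.2939511165663526 theta -0.1498546848834581 mid [0.6977 0.1011 0.006 ]
```

```bash
python3 - <<'E'
from h import *
plan([.454,0.000,.03],-.163)
E
```

```text
shift cm [-3.5411  7.2934 22.3255] turn [ 0.0003 -0.0001  0.0161]
```

```bash
python3 -m creep '[[[-1.77,3.65,0],[0,0,0.016],1],[[-1.77,3.65,0],[0,0,0],1],[[0,0,3.6],[0,0,0],1],[[0,0,3.6],[0,0,0],1],[[0,0,3.6],[0,0,0],1],[[0,0,3.6],[0,0,0],1],[[0,0,3.6],[0,0,0],1],[[0,0,2],[0,0,0],1],[[0,0,1.5],[0,0,0],1],[[0,0,0.8],[0,0,0],1],[[0,0,0],[0,0,0],1],[[0,0,0],[0,0,0],0],[[0,0,0],[0,0,0],0],[[0,0,0],[0,0,0],0],[[0,0,0],[0,0,0],0],[[0,0,0],[0,0,0],0],[[0,0,0],[0,0,0],0]]' 40; python3 - <<'E'
from h import *
P=np.array([.6653,.2115]);plan([*P,.15],-.163)
E
```

```text
t: 4.92
ee_pos: [0.454, 0.0014, 0.0316]
ee_rot: [3.141, -0.003, -0.161]
ft_force: [-0.3, -0.8, 6.5]
finger_gap: 0.456
grasp_force: 39.8
 shift cm [ 17.5263 -24.117  -11.8026] turn [ 0.0005 -0.0027  0.0023]
```

```bash
python3 -m creep '[[[0,0,-2],[0,0,0],0],[[0,0,-3.5],[0,0,0],0],[[0,0,-3],[0,0,0],0],[[0,0,-1.5],[0,0,0],0],[[1.4,-3.0,0],[0,0,0],0],[[1.4,-3.0,0],[0,0,0],0],[[1.4,-3.0,0],[0,0,0],0],[[1.4,-3.0,0],[0,0,0],0],[[1.4,-3.0,0],[0,0,0],0],[[1.4,-3.0,0],[0,0,0],0],[[1.4,-3.0,0],[0,0,0],0],[[1.4,-3.1,0],[0,0,0],0],[[0,0,0],[0,0,0],0],[[0,0,0],[0,0,0],0],[[0,0,0],[0,0,0],0]]'; python3 - <<'E'
from h import *
wrist('w3');im=cv2.imread('pics/w3.png')
cv2.imwrite('pics/w3g.png',cv2.convertScaleAbs(im,alpha=1.3))
plan([.6653,.2115,.132],-.163)
E
```

```text
t: 6.17
ee_pos: [0.6015, 0.2214, 0.1301]
ee_rot: [3.141, 0.001, -0.16]
ft_force: [-0.8, -0.1, -2.1]
finger_gap: 0.46
grasp_force: 40.9
 shift cm [ 6.4531 -0.0972 -0.1791] turn [0.0007 0.0009 0.0018]
```

View pics/w3g.png

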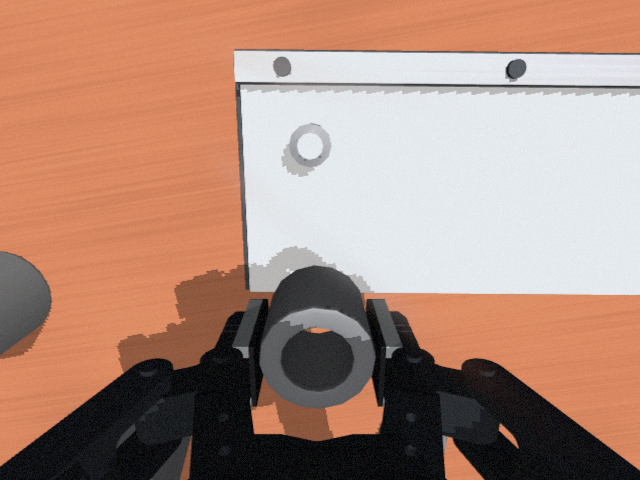

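w3: the pin top is at (310,145), and the fence's far edge is nearly level at (235,50)–(640,54). The sleeve's top ring is centred at (318.5,358), so the sleeve is held straight.

```bash
python3 - <<'E'
from h import *
p,R=pose()
g=cv2.cvtColor(cv2.imread('pics/w3.png'),cv2.COLOR_BGR2GRAY)
pin=back('w3',[(310.2,145.3)],.068)[0];sl=back('w3',[(318.5,358)],.1385)[0]
print('pin',pin,'sleeve',sl,'tcp',p)
print('outer diam',[np.linalg.norm(np.diff(back('w3',q,z),axis=0)) for q,z in(([(261,358),(376,358)],.1385),([(290.5,145),(331,145)],.064))])
print('shift',R.inv().apply(pin-sl)*100)
F=back('w3',[(240,84),(639,87.5)],.032);d=F[1]-F[0];print('fence top edge',F,np.arctan2(d[0],-d[1]))
B=back('w3',[(250,292),(639,294.5)],.018);d=B[1]-B[0];print('bed near',B,np.arctan2(d[0],-d[1]))
E
```

```text
pin [0.6668 0.2142 0.068 ] sleeve [0.6025 0.221  0.1385] tcp [0.6014 0.2209 0.1303]
outer diam [np.float64(0.03819535745398394), np.float64(0.018837852517453204)]
shift [ 6.4593 -0.3633  7.0439]
fence top edge [[0.7012 0.2461 0.032 ]
 [0.6663 0.0406 0.032 ]] -0.16835857274553664
bed near [[0.5787 0.2694 0.018 ]
 [0.5363 0.0189 0.018 ]] -0.1676089025193813
```

```bash
python3 -m creep '[[[2,-0.15,0],[0,0,0.006],0],[[3,-0.15,0],[0,0,0],0],[[1.5,-0.07,0],[0,0,0],0],[[0,0,0],[0,0,0],0],[[0,0,0],[0,0,0],0],[[0,0,1.5],[0,0,0],0],[[0,0,0.7],[0,0,0],0],[[0,0,0.6],[0,0,0],0],[[0,0,0.6],[0,0,0],0],[[0,0,0.6],[0,0,0],0],[[0,0,0],[0,0,0],0],[[0,0,0],[0,0,0],0]]'; python3 - <<'E'
from h import *
s=sense();print(s['ft_force'],s['torque'],s['ee_pos'])
wrist('w4')
E
```

```text
t: 7.22
ee_pos: [0.6667, 0.2145, 0.09]
ee_rot: [3.141, 0.001, -0.167]
ft_force: [-0.2, 0.1, -0.5]
finger_gap: 0.457
grasp_force: 40.9
[-0.1529  0.1151 -0.4955] [-0.0129 -0.0285 -0.0098] [0.6667 0.2145 0.09  ]
```

View pics/w4.png

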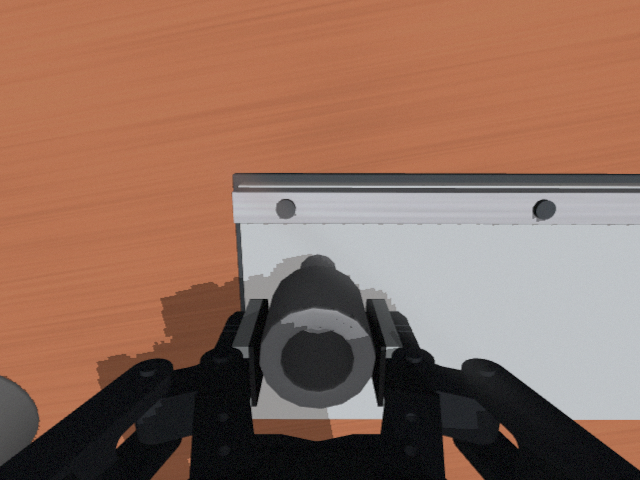

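w4: the pin's base shows at (318,260) under the sleeve, centred, and there is no force, so the sleeve is on the pin. I'll lower it and release.

```bash
python3 -m creep '[[[0,0,0.8],[0,0,0],0],[[0,0,0.8],[0,0,0],0],[[0,0,0.8],[0,0,0],0],[[0,0,0.7],[0,0,0],0],[[0,0,0.5],[0,0,0],0],[[0,0,0.3],[0,0,0],0],[[0,0,0.2],[0,0,0],0],[[0,0,0],[0,0,0],0],[[0,0,0],[0,0,0],0]]'
```

```text
t: 8.02
ee_pos: [0.6674, 0.2146, 0.0498]
ee_rot: [-3.141, -0.001, -0.167]
ft_force: [-0.5, -0.2, 1.3]
finger_gap: 0.456
grasp_force: 41.1
```

```bash
python3 -m creep '[[[0,0,0.1],[0,0,0],0],[[0,0,0],[0,0,0],0.8],[[0,0,0],[0,0,0],0.8],[[0,0,0],[0,0,0],0.8],[[0,0,0],[0,0,0],0.8],[[0,0,-1],[0,0,0],0.8],[[0,0,-2.5],[0,0,0],0.8],[[0,0,-4],[0,0,0],0.8],[[0,0,-4],[0,0,0],0.8],[[0,0,-4],[0,0,0],0.8],[[0,0,0],[0,0,0],0.8],[[0,0,0],[0,0,0],0.8]]'; python3 - <<'E'
from h import *
wrist('w5');cv2.imwrite('pics/w5c.png',cv2.resize(cv2.imread('pics/w5.png')[180:480,120:520],None,fx=1,fy=1))
f=lambda a:[(x/4+380-.4,y/4+130-.4) for x,y in a]
for a,z,o in(([(60,301),(537,68)],.01,-.025),([(148,472),(605,243)],.01,.025),([(130,422),(650,158)],.046,-.004)):
    P=back('w1',f(a),z);d=P[1]-P[0];th=np.arctan2(d[0],-d[1]);print(np.linalg.norm(d),th,P.mean(0)[:2]+o*np.array([np.cos(th),np.sin(th)]))
print(pose()[0]);plan([.53,-.2,.25],.34+np.pi/2)
E
```

```text
t: 9.02
ee_pos: [0.6689, 0.2148, 0.2083]
ee_rot: [-3.139, -0.008, -0.167]
ft_force: [-0.4, 0.4, -0.7]
finger_gap: 0.8
grasp_force: 0.0
0.11810094231599774 0.3246056686114427 [ 0.5345 -0.2677]
0.11748949683623933 0.3538491508147106 [ 0.5374 -0.2678]
0.11874382456334175 0.35437062948782 [ 0.5356 -0.2675]
[0.6675 0.2146 0.2052]
 shift cm [-6.6424 43.1632 -4.5388] turn [-0.0024 -0.0021  1.0636]
```

View pics/w5c.png

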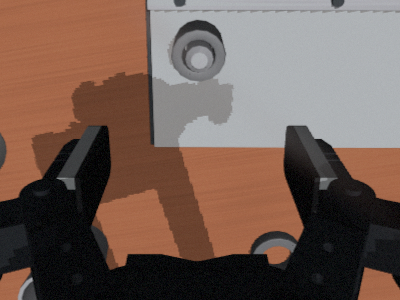

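w5c: the sleeve stands on the pin with the pin visible inside its bore, crop (198,58). Re-reading the runner edges gives lengths near 118 mm and a consistent centre of (0.536,-0.268), θ≈0.35. Now to the runner.

```bash
python3 -m creep '[[[-0.41,4.14,0],[0,0,0],0.6],[[-0.41,4.14,0],[0,0,0],0.6],[[-0.41,4.14,0],[0,0,0],0.6],[[-0.41,4.14,0],[0,0,0],0.6],[[-0.41,4.14,0],[0,0,0],0.6],[[-0.41,4.14,0],[0,0,0],0.6],[[-0.41,4.14,0],[0,0,0],0.6],[[-0.41,4.14,0],[0,0,0],0.6],[[-0.41,4.14,0],[0,0,0],0.6],[[-0.41,4.14,0],[0,0,0],0.6],[[-0.41,4.14,0],[0,0,0],0.6],[[-0.41,4.14,0],[0,0,0],0.6],[[0,0,0],[0,0,-0.123],0.6],[[0,0,0],[0,0,-0.123],0.6],[[0,0,0],[0,0,-0.123],0.6],[[0,0,0],[0,0,-0.123],0.6],[[0,0,0],[0,0,-0.123],0.6],[[0,0,0],[0,0,-0.123],0.6],[[0,0,0],[0,0,-0.123],0.6],[[0,0,0],[0,0,-0.123],0.6]]' 80
python3 -m creep '[[[0,0,0],[0,0,-0.123],0.6],[[0,0,0],[0,0,-0.123],0.6],[[0,0,0],[0,0,-0.123],0.6],[[0,0,0],[0,0,-0.123],0.6],[[0,0,0],[0,0,-0.123],0.6],[[0,0,0],[0,0,-0.123],0.6],[[0,0,0],[0,0,-0.123],0.6],[[0,0,0],[0,0,-0.123],0.6],[[0,0,0],[0,0,-0.12],0.6],[[0,0,0],[0,0,0],0.6],[[0,0,0],[0,0,0],0.6],[[0,0,0],[0,0,0],0.6]]'
python3 - <<'E'
from h import *
wrist('w6');find('wrist','runner');im=cv2.imread('pics/w6.png')
cv2.imwrite('pics/w6c.png',cv2.convertScaleAbs(im[180:480,170:470],alpha=2.5))
plan([.536,-.2677,.04],.35+np.pi/2);print(sense()['q'])
E
```

```text
t: 10.73
ee_pos: [0.5347, -0.2665, 0.2011]
ee_rot: [-3.137, 0.0, 0.823]
ft_force: [0.9, -0.4, -0.3]
finger_gap: 0.603
grasp_force: 0.0
t: 11.73
ee_pos: [0.5353, -0.2668, 0.2022]
ee_rot: [-3.14, -0.002, 1.917]
ft_force: [-0.3, -0.4, -0.5]
finger_gap: 0.599
grasp_force: 0.0
wrist runner [([0.5345, -0.261, 0.0112], 0.78)]
 shift cm [-0.0901  0.0228 16.2748] turn [-0.0006 -0.0009 -0.0022]
[-0.6487  0.3818  1.4873  0.      1.2736 -0.9965]
```

View pics/w6c.png

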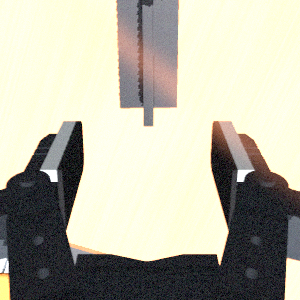

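w6c: the runner is centred between the fingers (web at crop x≈148, which is the image centre) and aligned. Grasping it by the web.

```bash
python3 -m creep '[[[0,0,3.6],[0,0,0],0.6],[[0,0,3.6],[0,0,0],0.6],[[0,0,3.6],[0,0,0],0.6],[[0,0,2.5],[0,0,0],0.6],[[0,0,1.6],[0,0,0],0.6],[[0,0,1.0],[0,0,0],0.6],[[0,0,0.7],[0,0,0],0.6],[[0,0,0],[0,0,0],0.6],[[0,0,0],[0,0,0],0],[[0,0,0],[0,0,0],0],[[0,0,0],[0,0,0],0],[[0,0,0],[0,0,0],0],[[0,0,0],[0,0,0],0],[[0,0,0],[0,0,0],0],[[0,0,0],[0,0,0],0]]' 80; python3 - <<'E'
from h import *
s=sense();print(s['ft_force'],s['torque'])
th=-.166;ex=np.array([np.cos(th),np.sin(th)]);ey=np.array([-np.sin(th),np.cos(th)])
pin=np.array([.6668,.2142]);o=pin-.02*ex-.105*ey;print('jig',o)
T=o+ex*.013+ey*.012; print('pre-place',T)   # 12 mm short of fence and 13 of the sleeve
plan([*T,.12],th+np.pi/2)
E
```

```text
t: 13.08
ee_pos: [0.5366, -0.2677, 0.0388]
ee_rot: [3.14, 0.002, 1.921]
ft_force: [-0.9, 0.7, 6.7]
finger_gap: 0.079
grasp_force: 79.3
[-0.8928  0.7166  6.7127] [0.0816 0.0627 0.0061]
jig [0.6297 0.1139]
pre-place [0.6445 0.1236]
 shift cm [33.0432 23.5654 -8.1606] turn [0.002  0.0017 0.516 ]
```

```bash
python3 -m creep '[[[0,0,-1.5],[0,0,0],0],[[0,0,-3.3],[0,0,0],0],[[0,0,-3.7],[0,0,0],0],[[3.0,2.14,0],[0,0,0],0],[[3.0,2.14,0],[0,0,0],0],[[3.0,2.14,0],[0,0,0],0],[[3.0,2.14,0],[0,0,0],0],[[3.0,2.14,0],[0,0,0],0],[[3.0,2.14,0],[0,0,0],0],[[3.0,2.14,0],[0,0,0],0],[[3.0,2.14,0],[0,0,0],0],[[3.0,2.14,0],[0,0,0],0],[[3.0,2.14,0],[0,0,0],0],[[3.0,2.14,0],[0,0,0],0],[[0,0,0],[0,0,0.103],0],[[0,0,0],[0,0,0.103],0],[[0,0,0],[0,0,0.103],0],[[0,0,0],[0,0,0.103],0],[[0,0,0],[0,0,0.104],0]]' 100; python3 -m creep '[[[0,0,0],[0,0,0],0],[[0,0,0],[0,0,0],0],[[0,0,0],[0,0,0],0]]'; python3 - <<'E'
from h import *
wrist('w7');s=sense();print(s['ft_force'],s['torque'])
im=cv2.imread('pics/w7.png');cv2.imwrite('pics/w7g.png',cv2.convertScaleAbs(im,alpha=1.4))
plan([.6445,.1236,.06],-.166+np.pi/2)
E
```

```text
t: 14.67
ee_pos: [0.6434, 0.1238, 0.1219]
ee_rot: [-3.141, 0.0, 1.4]
ft_force: [-0.5, 0.6, -1.5]
finger_gap: 0.077
grasp_force: 98.0
t: 14.92
ee_pos: [0.6437, 0.1234, 0.1222]
ee_rot: [-3.141, 0.0, 1.408]
ft_force: [-0.4, -0.2, -1.6]
finger_gap: 0.08
grasp_force: 98.0
[-0.6276  0.1088 -1.818 ] [ 0.0032 -0.0065 -0.0209]
 shift cm [0.0296 0.0774 6.2208] turn [-0.0003  0.0001  0.0023]
```

View pics/w7g.png

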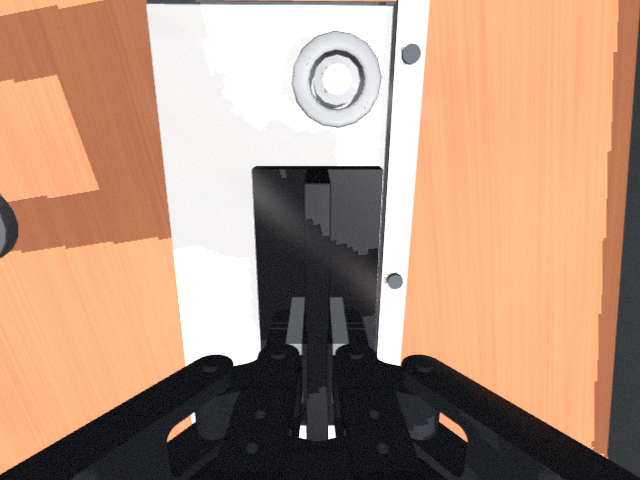

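w7g: the runner is held foot down, with its front foot corners at (253,168) and (382,168). The sleeve sits on the pin at (337,79), and the fence edge runs (391,100)→(379,350).

```bash
python3 - <<'E'
from h import *
p,R=pose()
L=lambda uv,z:R.inv().apply(back('w7',uv,z)-p)*100
print('runner corners',L([(253,168),(382,168)],.1222-.0388+.01)); print('runner side',L([(378,320)],.0934))
print('fence line',L([(391,60),(387,200),(379,350)],.032)); print('fence top outer',L([(428,30),(403,350)],.032))
print('sleeve top ctr',L([(337,79)],.058),'edge near',L([(337,126)],.058),'pin',L([(340,79)],.068))
E
```

```text
runner corners [[ 5.9811 -2.4634  2.8811]
 [ 5.9846  2.4189  2.8798]]
runner side [[-0.4383  2.573   2.8802]]
fence line [[10.5654  3.609   9.0192]
 [ 3.5645  3.7927  9.0196]
 [-5.8508  3.8097  9.0202]]
fence top outer [[11.8912  5.322   9.0186]
 [-5.849   5.2971  9.0198]]
sleeve top ctr [[9.4436 0.8332 6.42  ]] edge near [[7.4693 0.865  6.4201]] pin [[9.3468 0.9105 5.42  ]]
```

```bash
python3 -m creep '[[[0,0,1.5],[0,0,0],0],[[0,0,2],[0,0,0],0],[[0,0,1.2],[0,0,0],0],[[0,0,0.8],[0,0,0],0],[[0,0,0.5],[0,0,0],0],[[0,0,0.3],[0,0,0],0],[[0.6,0,0],[0,0,0],0],[[0.5,0,0],[0,0,0],0],[[0.2,0,0],[0,0,0],0],[[0,0,0],[0,0,0],0],[[0,0,0],[0,0,0],0]]'; python3 -m creep '[[[0.1,0.4,0],[0,0,0],0],[[0,0.4,0],[0,0,0],0],[[0,0.2,0],[0,0,0],0],[[0,0,0],[0,0,0],0],[[0,0,0],[0,0,0],0]]'
```

```text
t: 15.88
ee_pos: [0.6463, 0.1368, 0.0599]
ee_rot: [3.141, -0.0, 1.406]
ft_force: [-0.5, -0.7, -1.3]
finger_gap: 0.07
grasp_force: 98.0
t: 16.3
ee_pos: [0.6562, 0.1354, 0.0592]
ee_rot: [-3.142, 0.0, 1.404]
ft_force: [-0.1, 0.9, -1.4]
finger_gap: 0.077
grasp_force: 98.0
```

```bash
python3 -m creep '[[[0,0,0.1],[0,0,0],0],[[0,0,0.1],[0,0,0],0],[[0,0,0.1],[0,0,0],0],[[0,0,0],[0,0,0],0],[[0,0,0],[0,0,0],0]]'; python3 -m creep '[[[0.1,0,0],[0,0,0],0],[[0.1,0,0],[0,0,0],0],[[0.1,0,0],[0,0,0],0],[[0,0,0],[0,0,0],0],[[0,0,0],[0,0,0],0]]';python3 -m creep '[[[0,0.1,0],[0,0,0],0],[[0,0.1,0],[0,0,0],0],[[0,0.1,0],[0,0,0],0],[[0,0,0],[0,0,0],0],[[0,0,0],[0,0,0],0]]'
```

```text
t: 16.72
ee_pos: [0.656, 0.1357, 0.0568]
ee_rot: [3.141, 0.0, 1.405]
ft_force: [-1.2, 0.2, 3.6]
finger_gap: 0.075
grasp_force: 98.8
t: 17.13
ee_pos: [0.6569, 0.1377, 0.0569]
ee_rot: [3.141, 0.001, 1.405]
ft_force: [-2.4, -4.8, 5.1]
finger_gap: 0.076
grasp_force: 99.0
t: 17.55
ee_pos: [0.6584, 0.1373, 0.0568]
ee_rot: [-3.14, 0.002, 1.405]
ft_force: [-6.0, -5.0, 7.8]
finger_gap: 0.077
grasp_force: 99.7
```

```bash
python3 -m creep '[[[0,0.1,0.1],[0,0,0],0],[[0,0.1,0.1],[0,0,0],0],[[0,0.1,0.1],[0,0,0],0],[[0,0,0.1],[0,0,0],0],[[0,0,0],[0,0,0],0],[[0,0,0],[0,0,0],0]]' 120
```

```text
t: 18.05
ee_pos: [0.6588, 0.1373, 0.0569]
ee_rot: [-3.136, 0.002, 1.406]
ft_force: [-23.1, -5.6, 37.4]
finger_gap: 0.075
grasp_force: 121.8
```

```bash
python3 -m creep '[[[0,0,0],[0,0,0],0],[[0,0,0],[0,0,0],0],[[0,0,0],[0,0,0],0]]'; python3 - <<'E'
from h import *
wrist('w8');im=cv2.imread('pics/w8.png');f=grab_frame('side')['frame'][200:340,180:380]
a=cv2.convertScaleAbs(im,alpha=1.4);f=cv2.resize(f,None,fx=1.6,fy=1.6)
out=np.zeros((600,640,3),np.uint8);out[:480]=a
out=np.zeros((480,800,3),np.uint8);out[:,:480]=a[:,80:560];out[:224,480:800]=f;cv2.imwrite('pics/w8g.png',out)
E
```

```text
t: 18.3
ee_pos: [0.6589, 0.1373, 0.0568]
ee_rot: [-3.136, 0.002, 1.406]
ft_force: [-22.3, -4.8, 35.8]
finger_gap: 0.072
grasp_force: 121.8
```

View pics/w8g.png

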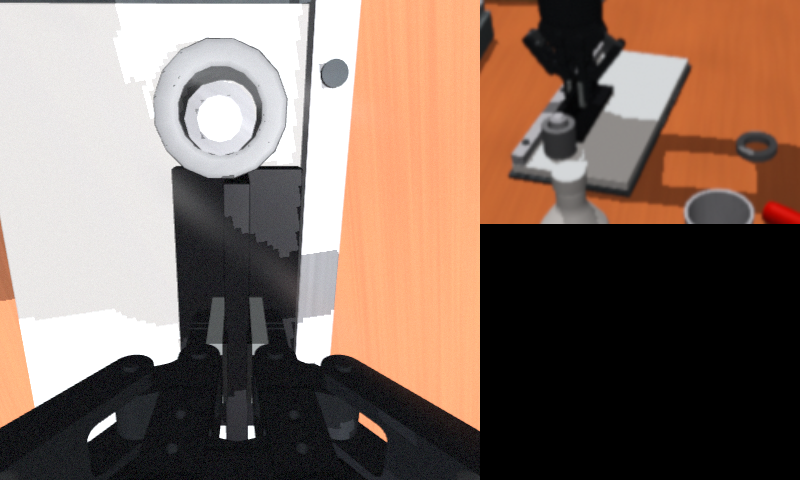

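w8g: the runner's end is against the sleeve at (220,172), and the sleeve is backed by the pin. Its long side is against the fence at x≈300, and the push is steady at about 22 N into the fence and 36 N down. Handing in.

```bash
python3 -c "
from cell import *
print(finish_job())"
```

```text
the job is handed in; nothing more can be done
None
```

The sleeve is seated on the pin and released. The runner is in the jig, foot down, with its end against the sleeve, held pressed into the fence (about 22 N) and onto the bed (about 36 N). I handed the job in at about 18 s, and no result came back.

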